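# Dip the proofing tub and show the gauge for reading

## Task

Check the dough's rise in the lidded proofing tub: take the dip gauge from its rest, push it into the tub's sloping guide tube until the red collar stops against the mouth, and leave it fully home for a good second. Then draw it right out and finish while still holding it in the gripper, still and level, with its tip over the white tile and about a hand's width above it, touching nothing else. Leave the other things on the table where they are.

Things in the scene. Friction and masses are not known exactly. Their poses are not given: they have to be found in the camera images.
- gauge: dip gauge, rigid, 0.12 kg. Axis x runs along it to the tip; origin on the axis at the collar's stop face. Steel rod 10 mm in diameter with yellow and black bands, x = 0 to 150 mm, tip slightly tapered; red collar 34 mm in diameter, x = -12 to 0; black handle 18 x 18 mm square, x = -12 to -144. Starts lying level in the rest, axis 60 mm above the table, tip roughly to -y (the robot's right)
- gauge_tip (a point): the end of the gauge's rod, on its axis, 150 mm from the collar's stop face
- gauge_grip (a point): point on the axis in the free middle of the black handle, 75 mm behind the collar's stop face; open space for fingers on both sides and from above
- rest: fixed wooden rest, base 250 x 70 x 8 mm, with two open-topped notched posts. x axis along the gauge lying in it, origin on the table below the gauge's stop face. Posts 65 mm to +x (under the rod) and 135 mm to -x (under the handle's end), 10 mm thick along x, up to 67 mm high: lift the gauge straight up
- tub: fixed white proofing tub with a blue lid, 200 (x) x 180 (y) mm, 174 mm high with the lid (lid overhangs 7 mm). Origin at the centre of its underside on the table, z up; the guide tube leaves its +y side
- guide_tube: steel guide tube fixed in the tub, sloping 35 degrees above level. Origin at the centre of its mouth, z along the tube, pointing OUT (the gauge goes in along -z). Mouth 140 mm to the tub's +y, 150 mm above the table. Rim 36 mm outside; bell 29 mm inside, narrowing over 12 mm to a 16 mm bore; 95 mm long, free space behind: the rod passes until the collar stops on the rim
- tile: fixed white reading tile with a thin blue square outline, 130 x 130 mm, 8 mm thick, origin at the centre of its underside on the table, z up
- roll_a: bread roll, 84 mm across, 48 mm high; bystander, to be left alone; origin at its underside's centre
- roll_b: second bread roll, 84 mm across, 48 mm high; bystander, to be left alone; origin at its underside's centre
- bowl: steel bowl, 170 mm across, 75 mm high; bystander, to be left alone; origin at its underside's centre
- oil: green bottle, 68 mm across, 210 mm high; bystander, to be left alone; origin at its underside's centre
- jar: glass jar with red cap, 76 mm across, 110 mm high; bystander, to be left alone; origin at its underside's centre
- brush: pastry brush lying flat, handle towards its -x; bystander, to be left alone; origin on its underside
- spatula: spatula lying flat, handle towards its -x; bystander, to be left alone; origin on its underside
Not all that is in view belongs to the job. Of the things like the tile, leave any that is black; of the rest the smaller one is meant.

How it is judged (in metres and radians):
On the way, in this order (a step that is already met when the one before it is completed fails the run):
1. the gauge is fully home in the guide tube: collar within 4 mm of the mouth, rod in line with the tube, for 0.8 s (z of gauge in the frame of guide_tube below 0.004 m and angle between the x axis of gauge and the z axis of guide_tube, either way round below 0.09 rad and distance between gauge_tip and guide_tube above 0.14 m and z of gauge_tip in the frame of guide_tube below -0.14 m and x of gauge in the frame of guide_tube between -0.006 and 0.006 m and y of gauge in the frame of guide_tube between -0.006 and 0.006 m), for 0.8 s.
2. the gauge is drawn right out of the tube, held in the gripper (z of gauge_tip in the frame of guide_tube above 0.005 m and contact force between the fingers and gauge above 2 N), for 0.1 s.
At the end, for the whole second after the job is handed in: The gripper still holds the gauge, at rest; the rod is level within 8 degrees; the tip is over the tile (within its 130 mm outline) and 55 to 200 mm above the table there; the gauge touches nothing but the fingers (contact force between the fingers and gauge above 2 N and contact force between gauge and tub below 0.2 N and contact force between gauge and tile below 0.2 N and contact force between gauge and rest below 0.2 N and contact force between gauge and roll_a below 0.2 N and contact force between gauge and roll_b below 0.2 N and contact force between gauge and bowl below 0.2 N and contact force between gauge and oil below 0.2 N and contact force between gauge and jar below 0.2 N and contact force between gauge and brush below 0.2 N and contact force between gauge and spatula below 0.2 N and angle between gauge's own x axis and vertical between 1.4308 and 1.7108 rad and x of gauge_tip in the frame of tile between -0.065 and 0.065 m and y of gauge_tip in the frame of tile between -0.065 and 0.065 m and z of gauge_tip in the frame of tile between 0.055 and 0.2 m and linear speed of gauge below 0.03 m/s and angular speed of gauge below 0.2 rad/s); the arm keeps its last pose, push and grip.
It fails at once if another thing on the table is moved more than 30 mm (distance of any of roll_a, roll_b, bowl, oil, jar, brush, spatula from where it was at the start of the episode above 0.03 m).
It also fails if it takes over 50 s, if anything falls off the work surface, if the arm or the gripper's body presses on something with over 40 N, if the wrist force passes 120 N, or if a joint passes its speed limit or range.

## Robot

A 6-joint arm with a two-finger parallel gripper is mounted at the origin on the work surface. World frame = base frame: x ahead of the robot, y to its left, z up, the work surface at z = 0. Lengths are in mm, angles in rad, forces in N, time in s.
With the tool pointing down it reaches from about 350 to 775 mm from the base axis. Payload 5.5 kg.
Tool frame: the origin (TCP) lies midway between the tips of the shut fingers; the grasp point (between the pads) lies 19 mm behind it; z points along the fingers, y is the line along which they close (so a half turn about z gives the same grasp; the last joint's range is limited). The gripper opens to 85 mm and grips with 20 to 120 N. Pads are 22 mm wide; open, the fingers measure 114 mm over their backs; the gripper's body (76 mm by 85 mm) begins 54 mm behind the grasp point. The pads swing forward as they close: fully open they stand 13 mm farther back than shut.
Start: joints at [-1.367, 0.313, 0.046, 1.304, 0, 1.431], TCP at [193.812, -541.399, 191.923] pointing down, gripper open.
Joint ranges: [-2.76, 2.76], [-0.86, 1.69], [-1.03, 1.26], [-2.2, 2.34], [-1.47, 1.5], [-3.14, 3.14]. Speed limits (rad/s): [2.57, 2.57, 3.14, 3.14, 3.14, 3.14].

## Interface

Orientations are given as a rotation vector (axis times angle).
In Python, from plant import * gives the robot as it stands.
- The arm moves only by the tool move_arm, never from a script. Its argument "rows" is one flat list of numbers, 6 for each row, row after row: the shift along the tool's x, y, z in mm, then the turn, a rotation vector about the tool's x, y, z in rad. A call has 1 to 20 rows; each row is the pose to reach, as a shift and turn from the pose commanded when the call began, along the tool's axes at that moment; what a row does not reach only later rows make up. A row lasts 1/12 s, in which the tool goes at most 41.7 mm and 7.16 degrees, less where a joint would pass 70% of its speed; a pose out of reach is approached as far as the arm can. A call with a gripper value outside its range is refused whole. "gripper" is the finger opening in mm, from 0 to 85.4, set as the call begins (left out, the last holds). The fingers move at their own pace and stop on an object; "squeeze" is the grip in N (left out, the last holds). Time passes only in rows, so rows that repeat a pose let the fingers close. It gives the time, the measured TCP pose, the force, the opening and the grip force at its end, in the units of the state.
- get_obs(): the state, without advancing time (a new reading comes with each control period).
- read_camera(name): name is "scene" or "top" or "wrist"; returns (picture, depth): 480x640x3 uint8, blue, green, red; 480x640 float32, mm along the optical axis (not along the pixel's ray), 0 where there is no reading.
- get_calibration(name): a dict with "mtx" (3x3 intrinsics, pixels), "view" (4x4, takes a point from world to camera coordinates). Camera axes: x right, y down, z forward; pixel columns grow to the right and rows downward; lengths in mm; the calibration is good to about 2 mm. The wrist camera is an equidistant fisheye: a pixel r from the principal point sees the ray r / f radians off the axis. A picture is of the moment at which its call begins: read the wrist's pose just before it. get_calibration takes no time and is no camera call; for the wrist camera it gives the pose at the moment of the call.
- finish_job(): hands the job in; it is judged then, once.
The state is a dict: "time_s": time; "joint_pos": joint angles; "joint_velocities": joint speeds; "joint_torque": joint torques, N m; "tool_pos": TCP position; "ee_rot": TCP orientation; "contact_force": force on the tool from outside, world axes, zero at the start; "torque": the same for the moment, N m; "width": finger opening in mm; "grasp_force": force on a finger pad.
Only numpy, scipy, OpenCV 4.12 (cv2) and the standard library are available. Lean on these libraries where they do the work, as an engineer would, in place of code of your own. Each camera call takes 0.05 s, during which the arm holds its last target. There are 200 camera calls.

## Working session

There is one attempt and no reset: what is moved stays moved. The work goes in short steps, Python scripts to look and compute and a tool call to move; the robot and the scene stay as the last step left them, time stands still between calls to the robot, and variables do not carry over. Pictures are saved under pics/ and viewed, at most 10 in all, crops included, and the job is handed in when it is done.

Besides the shell and the picture viewer there is one more tool, called after "Emit:" as name(argument=value, ...) on one line, values as JSON. move_arm: Moves the arm, as the interface text tells. Its arguments: {"type":"object","properties":{"rows":{"type":"array","items":{"type":"number"}},"gripper":{"type":"number"},"squeeze":{"type":"number"}},"required":["rows"]}

```bash
mkdir -p pics; ls; cat > h.py <<'E'
from plant import *
import numpy as np, cv2
from scipy.spatial.transform import Rotation as R
def cloud(name):
    c=get_calibration(name); im,d=read_camera(name)
    K=np.array(c["mtx"]);V=np.array(c["view"])
    v,u=np.mgrid[0:480,0:640]
    p=np.stack([(u-K[0,2])/K[0,0]*d,(v-K[1,2])/K[1,1]*d,d],-1)
    P=(p-V[:3,3])@V[:3,:3]
    P[d==0]=np.nan
    return im,d,P,K,V
E
python3 - <<'E'
from h import *
o=get_obs();print({k:np.round(v,3) for k,v in o.items()})
for n in("scene","top"):
    im,d,P,K,V=cloud(n);cv2.imwrite(f"pics/{n}0.png",im);np.savez(f"{n}0.npz",im=im,P=P,K=K,V=V)
    print(n,K,np.round(-V[:3,:3].T@V[:3,3]),(d>0).mean())
E
```

```text
pics
{'time_s': np.float64(0.0), 'joint_pos': array([-1.367,  0.314,  0.045,  1.304, -0.   ,  1.431]), 'joint_velocities': array([-0.001, -0.001,  0.   , -0.   ,  0.001, -0.001]), 'joint_torque': array([-1.0000e-03, -4.8063e+01,  2.9853e+01,  1.9000e-02, -0.0000e+00,
       -0.0000e+00]), 'tool_pos': array([ 193.682, -540.773,  191.02 ]), 'ee_rot': array([-3.094, -0.537,  0.   ]), 'contact_force': array([-0.173, -0.565,  0.54 ]), 'torque': array([-0.011,  0.031, -0.028]), 'grasp_force': np.float64(0.0), 'width': np.float64(85.187)}
scene [[435.08851278   0.         318.661759  ]
 [  0.         435.08851278 240.50060259]
 [  0.           0.           1.        ]] [1307. -269. 1028.] 0.996064453125
top [[546.91293212   0.         319.94576135]
 [  0.         546.91293212 240.055426  ]
 [  0.           0.           1.        ]] [ 365.   -9. 1699.] 0.99599609375
```

View pics/top0.png

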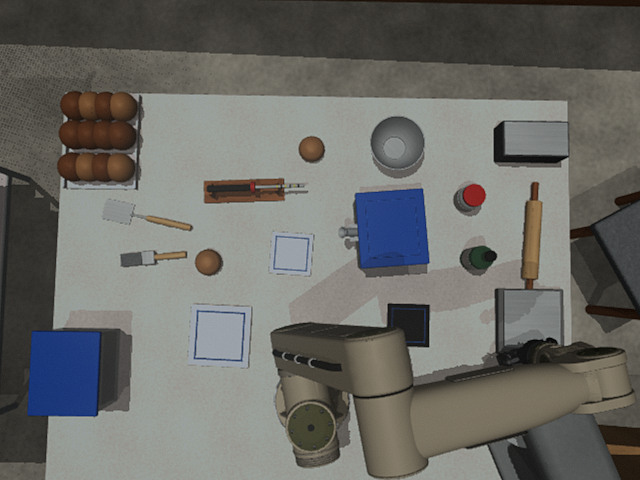

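View pics/scene0.png

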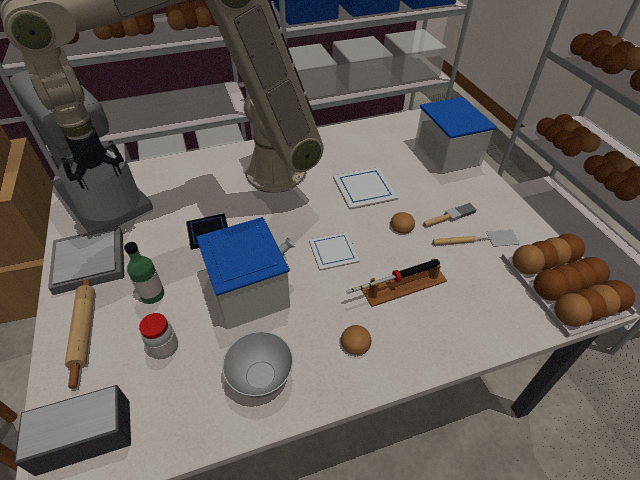

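The top view shows the gauge lying in its rest around (250,187) with its collar near (253,186). The tub lid spans (356–428, 190–268) with the tube mouth at about (345,232). The small white tile is at (291,254), the big white decoy at (220,335) and the black one at (408,325). The scene view agrees.

```bash
python3 - <<'E'
from h import *
for n in("top","scene"):
    z=np.load(n+"0.npz");im,P,K,V=z["im"],z["P"],z["K"],z["V"]
    hsv=cv2.cvtColor(im,cv2.COLOR_BGR2HSV);H,S,Vv=cv2.split(hsv);X,Y,Z=P[...,0],P[...,1],P[...,2]
    C=-V[:3,:3].T@V[:3,3]
    def onplane(uv,zz):
        uv=np.atleast_2d(uv).astype(float);d=np.c_[(uv-K[[0,1],[2,2]])/K[[0,1],[0,1]],np.ones(len(uv))]@V[:3,:3]
        return C+d*((zz-C[2])/d[:,2])[:,None]
    print("==",n)
    # lid top
    m=((H>100)&(H<130)&(S>120)&(Z>150)&(Z<190)&(X>150)&(X<700)&(Y<100)&(Y>-350)).astype(np.uint8)
    m=cv2.morphologyEx(m,cv2.MORPH_OPEN,np.ones((3,3)))
    print("lid z",np.nanmedian(Z[m>0]),m.sum())
    mm=m*((Z>168)).astype(np.uint8)
    pts=P[mm>0][:,:2].astype(np.float32);r=cv2.minAreaRect(pts);print("lid rect(cloud)",r)
    pc=onplane(np.argwhere(mm>0)[:,::-1],174)[:,:2].astype(np.float32);print("lid rect(plane174)",cv2.minAreaRect(pc), pc.mean(0))
    # gauge
    g=(Z>45)&(Z<85)&(X>450)&(X<640)&(Y>20)&(Y<320)
    red=g&((H<8)|(H>172))&(S>150)
    print("red n",red.sum(),np.nanmedian(P[red],0),np.ptp(P[red],axis=0)); 
    q=onplane(np.argwhere(red)[:,::-1],75 if n=="top" else 65);print("red plane",q.mean(0),np.ptp(q,axis=0))
    hd=g&(Vv<70)&(Z>62)&(Y>np.nanmedian(Y[red]))
    p=P[hd];print("handle n",len(p),p.mean(0),np.ptp(p,axis=0))
    gg=g&(Z>54)&(Z<85); p=P[gg];c=p.mean(0);w=np.linalg.svd(p-c,full_matrices=False)[2][0];print("dir",w,c,np.min(p,0),np.max(p,0))
    # tile
    t=(Z>-5)&(Z<20)&(X>280)&(X<460)&(Y>-10)&(Y<140)
    b=(t&(H>100)&(H<130)&(S>90)).astype(np.uint8)
    pc=onplane(np.argwhere(b>0)[:,::-1],8)[:,:2].astype(np.float32);print("tile",cv2.minAreaRect(pc),np.nanmedian(Z[b>0]))
    # tube
    t=(Z>95)&(Z<185)&(X>300)&(X<520)&(Y>-80)&(Y<20)&~((H>100)&(H<130)&(S>120))
    p=P[t];print("tube n",len(p),p.mean(0),p.min(0),p.max(0))
    np.save(n+"_tube.npy",p)
E
```

```text
== top
lid z 173.97406872500235 5095
lid rect(cloud) ((515.4597778320312, -217.73995971679688), (211.98370361328125, 192.4344024658203), 5.056017875671387)
lid rect(plane174) ((514.91064453125, -217.36827087402344), (211.1105499267578, 191.6932830810547), 5.078577041625977) [ 513.8611  -217.68431]
red n 9 [634.93578316 187.92122752  73.9539665 ] [ 6.59588315  6.91535203 10.60013253]
red plane [634.62696769 187.86949835  75.        ] [6.14820316 6.13524385 0.        ]
handle n 154 [633.92801051 263.00385037  69.87157774] [ 13.56022546 126.22008691  16.45208244]
dir [ 0.02669842 -0.99963364 -0.00444685] [633.38651528 246.65178977  68.29424845] [617.28240501 113.67940336  54.67579168] [639.98993567 319.97946771  79.52552027]
tile ((427.36529541015625, 71.98680877685547), (101.55146026611328, 62.76533889770508), 89.12496948242188) 7.565761973738503
tube n 38 [503.64007695 -74.29019559 141.16031197] [485.78720864 -79.49255703 130.46571013] [517.32565419 -68.93892288 156.77211793]
== scene
lid z 173.50682731088114 4507
lid rect(cloud) ((517.2957763671875, -220.15216064453125), (216.6376190
[... 190 characters left out ...]
d n 13 [637.91809637 186.99046598  69.02669754] [ 6.7370319  61.48773153 15.50351574]
red plane [634.03734123 197.05029615  65.        ] [1.14767122e+01 6.55259827e+01 2.27373675e-13]
handle n 68 [636.08124621 267.54827075  67.93913397] [ 11.91298497 119.72470722   8.62844761]
dir [ 0.01989051 -0.99971363 -0.01330498] [635.05407874 243.18889482  67.11851493] [619.47707071 110.1684769   55.70285295] [639.77244109 317.36902411  77.29479819]
tile ((428.48907470703125, 70.41715240478516), (101.37922668457031, 62.58158493041992), 87.74411010742188) 7.586530208530095
tube n 15 [500.51070516 -75.68393017 138.29559638] [490.95023163 -79.55466989 134.20783188] [514.98244497 -72.25634617 143.40009845]
```

```bash
cat >> h.py <<'E'
import json,os
def cmd():
    if os.path.exists("cmd.json"): a=json.load(open("cmd.json"));return np.array(a[0]),R.from_rotvec(a[1])
    return np.array([193.812,-541.399,191.923]),R.from_rotvec(get_obs()["ee_rot"])
def rel(pos,rot,base=None):
    p,r=base or cmd();return np.r_[r.inv().apply(pos-p),(r.inv()*rot).as_rotvec()]
def done(row):
    p,r=cmd();row=np.array(row,float);q=p+r.apply(row[:3]);s=r*R.from_rotvec(row[3:])
    json.dump([q.tolist(),s.as_rotvec().tolist()],open("cmd.json","w"))
    o=get_obs();print("cmd",q.round(1),"meas",o["tool_pos"].round(1),"rot err",(s.inv()*R.from_rotvec(o["ee_rot"])).as_rotvec().round(3),"F",o["contact_force"].round(1),"w",o["width"].round(1),"g",o["grasp_force"].round(1),"q",o["joint_pos"].round(2),"t",o["time_s"].round(2))
def toolrot(rod,zhint=np.array([0,0,-1.])):
    """tool x = -rod, tool z perpendicular to rod near zhint"""
    x=-rod/np.linalg.norm(rod);z=zhint-x*(zhint@x);z/=np.linalg.norm(z)
    return R.from_matrix(np.c_[x,np.cross(z,x),z])
E
python3 - <<'E'
from h import *
for n in("top","scene"):
    z=np.load(n+"0.npz");im,P,K,V=z["im"],z["P"],z["K"],z["V"]
    H,S,Vv=cv2.split(cv2.cvtColor(im,cv2.COLOR_BGR2HSV));X,Y,Z=P[...,0],P[...,1],P[...,2]
    t=(Z>-5)&(Z<20)&(X>220)&(X<430)&(Y>-10)&(Y<160)
    p=P[t&(S<60)&(Vv>0)&(Z>4)][:,:2].astype(np.float32);print("tile all",cv2.minAreaRect(p),len(p))
    b=P[t&(H>100)&(H<130)&(S>70)][:,:2].astype(np.float32);print("outline",cv2.minAreaRect(b),len(b))
    hd=(Z>62)&(Z<76)&(X>600)&(X<660)&(Y>205)&(Y<310)&(Vv<70);p=P[hd];f=np.polyfit(p[:,1],p[:,0],1);print("handle x=",np.polyval(f,258),"slope",f[0],np.median(p[:,2]))
    t=(Z>100)&(Z<185)&(X>440)&(X<560)&(Y>-112)&(Y<-40)&~((H>100)&(H<130)&(S>120))
    print("tube",P[t].mean(0),np.nanmin(P[t],0),np.nanmax(P[t],0),"z/y slope",np.polyfit(P[t][:,1],P[t][:,2],1)[0])
rot=toolrot(np.array([0.02,-1,0]))
print(rel(np.array([194,-541,330.]),cmd()[1]).round(2)); 
p,r=cmd();print(rel(np.array([634,235,250.]),rot,(np.array([193.812,-541.399,331.9]),r)).round(3))
E
```

```text
tile all ((326.4176330566406, 75.53858947753906), (205.77725219726562, 168.81893920898438), 0.8224901556968689) 1017
outline ((409.5960693359375, 73.06639099121094), (101.76111602783203, 27.859460830688477), 84.47533416748047) 42
handle x= 637.4701911014523 slope -0.05105820980257192 69.48679959404498
tube [503.00339976 -92.08199083 138.68659446] [ 480.0128102  -111.95355544  105.90220241] [527.33798264 -68.93892288 165.82584864] z/y slope 0.4906773546717588
tile all ((331.9916076660156, 69.47523498535156), (154.78160095214844, 195.8131103515625), 89.74907684326172) 366
outline ((405.13201904296875, 72.33946228027344), (33.223724365234375, 106.31600952148438), 4.300858020782471) 34
handle x= 642.9265271831867 slope -0.053408569950809476 67.68876736291698
tube [510.44452344 -94.8363495  142.06679401] [ 488.23703637 -111.78162949  110.72724917] [530.55227542 -72.25634617 167.92072674] z/y slope 0.38084492311301077
[   0.34   -0.53 -138.08    0.      0.      0.  ]
[ 6.76088e+02 -5.82486e+02  8.29720e+01 -1.00000e-03 -1.00000e-03
 -1.24700e+00]
```

Emit:
move_arm(rows=[0,0,-70,0,0,0,0,0,-140,0,0,0,0,0,-140,0,0,0,0,0,-140,0,0,0,0,0,-140,0,0,0])

```text
time_s: 0.52
tool_pos: [194.1, -543.0, 336.7]
ee_rot: [3.088, 0.536, 0.0]
contact_force: [-0.2, 0.4, -0.2]
width: 85.7
grasp_force: 0.0
```

Emit:
move_arm(rows=[338,-291,20,0,0,-0.6,338,-291,20,0,0,-0.6,338,-291,20,0,0,-0.6,338,-291,20,0,0,-0.6,338,-291,20,0,0,-0.6,338,-291,20,0,0,-0.6,338,-291,20,0,0,-0.6,338,-291,20,0,0,-0.6,338,-291,20,0,0,-0.6,338,-291,20,0,0,-0.6,338,-291,20,0,0,-0.6,338,-291,20,0,0,-0.6,338,-291,20,0,0,-0.6,338,-291,20,0,0,-0.6,338,-291,20,0,0,-0.6,338,-291,20,0,0,-0.6])

```text
time_s: 1.85
tool_pos: [413.4, -154.5, 311.6]
ee_rot: [-2.8, -1.425, 0.001]
contact_force: [-0.1, -0.6, -0.5]
width: 85.6
grasp_force: 0.0
```

```bash
python3 - <<'E'
from h import *
json.dump([[193.812,-541.399,191.923],[-3.094,-0.537,0]],open("cmd.json","w"))
done([0,0,-140,0,0,0]);done([338,-291,20,0,0,-.6])
print(rel(np.array([636,235,240.]),toolrot(np.array([0.035,-1,0]))).round(3))
z=np.load("top0.npz");im,P=z["im"],z["P"];H,S,Vv=cv2.split(cv2.cvtColor(im,cv2.COLOR_BGR2HSV));X,Y,Z=np.moveaxis(P,2,0)
t=(Z>-5)&(Z<20)&(X>350)&(X<550)&(Y>-10)&(Y<160)
b=P[t&(H>100)&(H<130)&(S>70)][:,:2].astype(np.float32);print("outline",cv2.minAreaRect(b),len(b))
E
```

```text
Traceback (most recent call last):
  File "h.py", line 21, in done
    o=get_obs();print("cmd",q.round(1),"meas",o["tool_pos"].round(1),"rot err",(s.inv()*R.from_rotvec(o["ee_rot"])).as_rotvec().round(3),"F",o["contact_force"].round(1),"w",o["width"].round(1),"g",o["grasp_force"].round(1),"q",o["joint_pos"].round(2),"t",o["time_s"].round(2))
                                                                                                                                                                             ^^^^^^^^^^^^^^^^
AttributeError: 'float' object has no attribute 'round'
```

```bash
sed -i 's/o\["width"\].round(1)/round(float(o["width"]),1)/;s/o\["grasp_force"\].round(1)/round(float(o["grasp_force"]),1)/;s/o\["time_s"\].round(2)/round(float(o["time_s"]),2)/' h.py; python3 - <<'E'
from h import *
json.dump([[193.812,-541.399,331.923],[-3.094,-0.537,0]],open("cmd.json","w"))
done([338,-291,20,0,0,-.6])
print(rel(np.array([636,235,240.]),toolrot(np.array([0.035,-1,0]))).round(3))
z=np.load("top0.npz");im,P=z["im"],z["P"];H,S,Vv=cv2.split(cv2.cvtColor(im,cv2.COLOR_BGR2HSV));X,Y,Z=np.moveaxis(P,2,0)
t=(Z>-5)&(Z<20)&(X>350)&(X<550)&(Y>-10)&(Y<160)
b=P[t&(H>100)&(H<130)&(S>70)][:,:2].astype(np.float32);print("outline",cv2.minAreaRect(b),len(b))
E
```

```text
cmd [ 414.  -153.5  312.4] meas [ 413.4 -154.5  311.6] rot err [-0.001 -0.001  0.002] F [-0.1 -0.6 -0.5] w 85.6 g 0.0 q [-0.54  0.04  0.01  1.53 -0.    1.66] t 1.85
[ 4.44791e+02 -4.81210e+01  7.28450e+01 -1.00000e-03 -1.00000e-03
 -6.62000e-01]
outline ((447.65185546875, 71.1165771484375), (102.70970153808594, 102.44133758544922), 86.50833892822266) 101
```

Emit:
move_arm(rows=[445,-48,73,0,0,-0.662,445,-48,73,0,0,-0.662,445,-48,73,0,0,-0.662,445,-48,73,0,0,-0.662,445,-48,73,0,0,-0.662,445,-48,73,0,0,-0.662,445,-48,73,0,0,-0.662,445,-48,73,0,0,-0.662,445,-48,73,0,0,-0.662,445,-48,73,0,0,-0.662,445,-48,73,0,0,-0.662,445,-48,73,0,0,-0.662,445,-48,73,0,0,-0.662,445,-48,73,0,0,-0.662,445,-48,73,0,0,-0.662])

```text
time_s: 3.1
tool_pos: [636.3, 233.2, 239.6]
ee_rot: [2.184, 2.257, 0.0]
contact_force: [-1.4, 0.1, 0.3]
width: 85.5
grasp_force: 0.0
```

```bash
cat >> h.py <<'E'
def wcloud():
    c=get_calibration("wrist");im,d=read_camera("wrist");K=np.array(c["mtx"]);V=np.array(c["view"])
    v,u=np.mgrid[0:480,0:640];a=(u-K[0,2])/K[0,0];b=(v-K[1,2])/K[1,1];r=np.hypot(a,b)+1e-9
    s=np.sin(r)/r; ray=np.stack([a*s,b*s,np.cos(r)],-1)
    p=ray/np.maximum(ray[...,2:],.05)*d[...,None];P=(p-V[:3,3])@V[:3,:3];P[d==0]=np.nan
    return im,d,P,K,V,ray@V[:3,:3]
E
python3 - <<'E'
from h import *
done([445,-48,73,0,0,-.662])
im,d,P,K,V,ray=wcloud();cv2.imwrite("pics/w1.png",im);np.savez("w1.npz",im=im,P=P,K=K,V=V,ray=ray);print(-V[:3,:3].T@V[:3,3])
E
```

```text
cmd [636.2 235.1 239.8] meas [636.3 233.2 239.6] rot err [-0.001 -0.002  0.002] F [-1.4  0.1  0.3] w 85.5 g 0.0 q [ 0.23  0.53  0.49  1.53 -0.    1.77] t 3.1
[634.88333594 314.96227052 421.15934738]
```

View pics/w1.png

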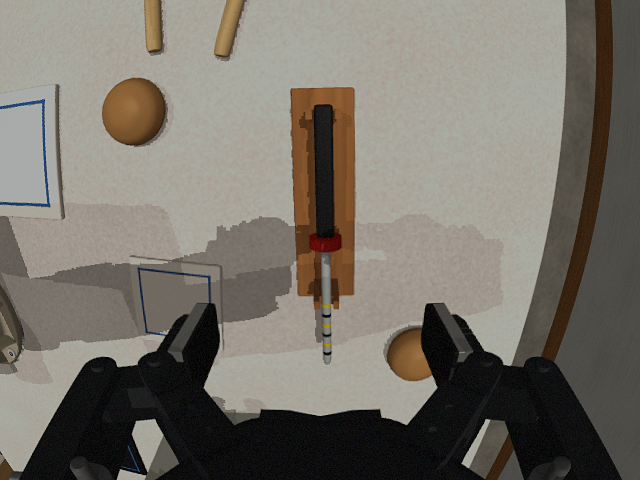

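The wrist view shows the handle running (323,105)–(324,237), the collar at (325,243) and the tip at (327,362). Both sides of the handle are free.

```bash
python3 - <<'E'
from h import *
z=np.load("w1.npz");im,P,K,V,ray=[z[k] for k in("im","P","K","V","ray")]
C=-V[:3,:3].T@V[:3,3];H,S,Vv=cv2.split(cv2.cvtColor(im,cv2.COLOR_BGR2HSV));v,u=np.mgrid[0:480,0:640]
win=(u>290)&(u<356)
def pl(m,h): r=ray[m];return C+r*((h-C[2])/r[:,2])[:,None]
red=win&((H<6)|(H>173))&(S>170)&(v>225)&(v<260);q=pl(red,70);print("red",q.mean(0),q.min(0),q.max(0),red.sum())
hd=win&(Vv<50)&(u>311)&(u<336)&(v>108)&(v<228);q=pl(hd,69);f=np.polyfit(q[:,1],q[:,0],1);print("handle",q.mean(0),q.min(0),q.max(0),"slope",f,"z",np.nanmedian(P[hd][:,2]))
for y in (110,360):pass
uv=[(326,280),(327,362)];print("rod pts",[ (C+ray[b,a]*((65-C[2])/ray[b,a][2])).round(1) for a,b in uv])
# tile outline
t=(u>120)&(u<225)&(v>255)&(v<345)&(H>100)&(H<130)&(S>90);q=pl(t,8)[:,:2].astype(np.float32);print("tile partial",q.min(0),q.max(0))
E
```

```text
red [644.27915074 191.94087357  70.        ] [628.27633764 182.97298686  70.        ] [659.51946777 202.64457343  70.        ] 473
handle [640.26023077 267.15604918  69.        ] [629.46764741 207.89714556  69.        ] [652.60188477 323.29899784  69.        ] slope [-4.83984087e-02  6.53190158e+02] z 68.3437469427452
rod pts [array([647. , 148.6,  65. ]), array([652.5,  39.9,  65. ])]
tile partial [395.51932     7.5739307] [506.0379  126.69363]
```

```bash
python3 - <<'E'
from h import *
print(rel(np.array([640,260,41.]),toolrot(np.array([0.0484,-1,0]))).round(3))
E
```

```text
[ 2.44910e+01  4.68200e+00  1.98876e+02 -0.00000e+00 -1.00000e-03
 -1.30000e-02]
```

Emit:
move_arm(rows=[24.5,4.7,40,0,0,-0.013,24.5,4.7,80,0,0,-0.013,24.5,4.7,120,0,0,-0.013,24.5,4.7,150,0,0,-0.013,24.5,4.7,170,0,0,-0.013,24.5,4.7,185,0,0,-0.013,24.5,4.7,195,0,0,-0.013,24.5,4.7,199,0,0,-0.013,24.5,4.7,199,0,0,-0.013,24.5,4.7,199,0,0,-0.013])

```text
time_s: 3.98
tool_pos: [640.9, 259.4, 41.5]
ee_rot: [2.167, 2.273, 0.003]
contact_force: [0.7, -0.0, -0.3]
width: 85.3
grasp_force: 0.0
```

Emit:
move_arm(rows=[0,0,0,0,0,0,0,0,0,0,0,0,0,0,0,0,0,0,0,0,0,0,0,0,0,0,0,0,0,0,0,0,0,0,0,0,0,0,0,0,0,0,0,0,0,0,0,0,0,0,0,0,0,0,0,0,0,0,0,0], gripper=0, squeeze=60)

```text
time_s: 4.82
tool_pos: [640.0, 259.7, 39.8]
ee_rot: [-2.167, -2.274, 0.0]
contact_force: [-0.8, -0.8, -0.6]
width: -0.1
grasp_force: 0.0
```

```bash
python3 - <<'E'
from h import *
done([24.5,4.7,199,0,0,-.013])
E
```

```text
cmd [640.  260.   40.9] meas [640.  259.7  39.8] rot err [-0.    -0.001 -0.   ] F [-0.8 -0.8 -0.6] w -0.1 g 0.0 q [ 0.27  0.61  0.13  1.09 -0.    1.79] t 4.82
```

The fingers shut on nothing, so I'll look before doing anything else.

```bash
python3 - <<'E'
from h import *
im,d,P,K,V,ray=wcloud();np.savez("w2.npz",im=im,P=P,K=K,V=V,ray=ray)
s,_=read_camera("scene");cv2.imwrite("pics/w2.png",np.hstack([cv2.resize(im,(440,330)),cv2.resize(s[220:340,300:460],(440-80,330))]))
E
```

```text
(no output)
```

View pics/w2.png

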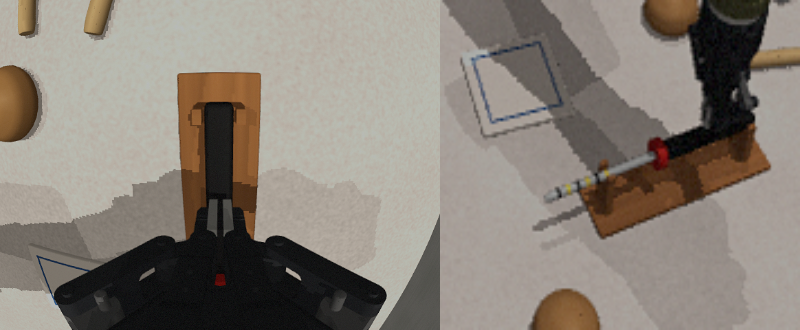

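```bash
python3 - <<'E'
from h import *
z=np.load("w2.npz");im,P,V=z["im"],z["P"],z["V"];print(get_obs()["width"],get_obs()["grasp_force"])
C=-V[:3,:3].T@V[:3,3];print(C)
for v in (150,170,220,270,285,292,300,310,325,340,360,408):
    print(v,[tuple(P[v,u].round(0)) for u in (296,308,314,320,326,334,345)])
cv2.imwrite("pics/w2c.png",cv2.resize(im[240:440,220:420],(600,600),interpolation=cv2.INTER_CUBIC))
E
```

```text
-0.10884762516555052 0.0
[637.51910006 341.36896811 221.31564149]
150 [(np.float64(625.0), np.float64(323.0), np.float64(19.0)), (np.float64(633.0), np.float64(327.0), np.float64(65.0)), (np.float64(636.0), np.float64(328.0), np.float64(65.0)), (np.float64(638.0), np.float64(328.0), np.float64(66.0)), (np.float64(641.0), np.float64(328.0), np.float64(66.0)), (np.float64(644.0), np.float64(328.0), np.float64(64.0)), (np.float64(652.0), np.float64(325.0), np.float64(23.0))]
170 [(np.float64(628.0), np.float64(317.0), np.float64(50.0)), (np.float64(634.0), np.float64(319.0), np.float64(68.0)), (np.float64(636.0), np.float64(320.0), np.float64(69.0)), (np.float64(639.0), np.float64(320.0), np.float64(68.0)), (np.float64(641.0), np.float64(320.0), np.float64(69.0)), (np.float64(644.0), np.float64(320.0), np.float64(68.0)), (np.float64(649.0), np.float64(319.0), np.float64(64.0))]
220 [(np.float64(626.0), np.float64(280.0), np.float64(7.0)), (np.float64(635.0), np.float64(298.0), np.float64(68.0)), (np.float64(637.0), np.float64(298.0), np.float64(68.0)), (np.float64(640.0), np.float64(298
[... 3216 characters left out ...]
64(639.0), np.float64(268.0), np.float64(125.0)), (np.float64(641.0), np.float64(262.0), np.float64(117.0)), (np.float64(643.0), np.float64(268.0), np.float64(126.0)), (np.float64(645.0), np.float64(274.0), np.float64(132.0)), (np.float64(648.0), np.float64(273.0), np.float64(132.0))]
408 [(np.float64(635.0), np.float64(278.0), np.float64(157.0)), (np.float64(638.0), np.float64(253.0), np.float64(133.0)), (np.float64(641.0), np.float64(196.0), np.float64(75.0)), (np.float64(644.0), np.float64(196.0), np.float64(75.0)), (np.float64(648.0), np.float64(196.0), np.float64(74.0)), (np.float64(645.0), np.float64(266.0), np.float64(145.0)), (np.float64(646.0), np.float64(279.0), np.float64(158.0))]
```

View pics/w2c.png

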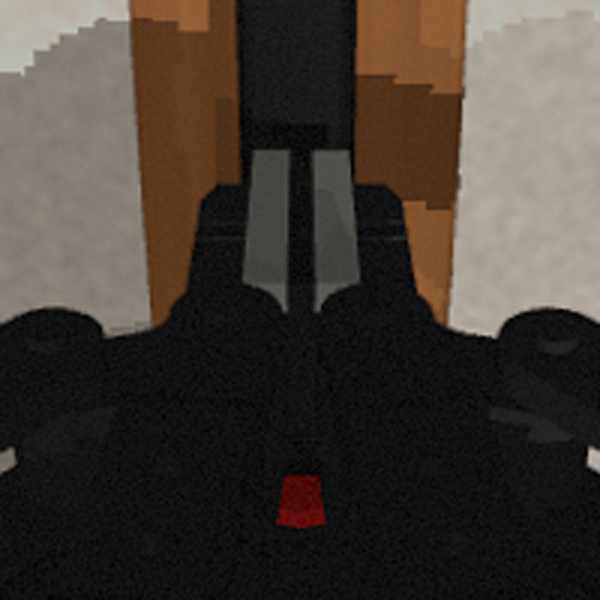

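The pads shut above the handle: the finger ends read z≈84 while the TCP reads 40. I'll check this against the open-finger view in w1 before going on.

```bash
python3 - <<'E'
from h import *
for n,tz in(("w1",239.6),("w2",39.8)):
    z=np.load(n+".npz");P,im=z["P"],z["im"];X,Y,Z=np.moveaxis(P,2,0)
    # finger points: anything within the gripper's neighbourhood, above the table things
    m=(Z>tz+5)&(Z<tz+130)&(abs(X-638)<62)&(abs(Y-(234 if n=="w1" else 260))<25)
    if n=="w2": m&=Z>75
    zz=Z[m]-tz;print(n,m.sum(),np.percentile(zz,[0,1,5,25,50]).round(0));i=np.argsort(Z[m])[:8];print((P[m][i]-[0,0,tz]).round(0).tolist())
    print(np.argwhere(m)[i].tolist())
print(get_obs()["joint_pos"],get_obs()["tool_pos"])
E
```

```text
w1 31267 [ 51.  57.  66. 101. 116.]
[[595.0, 231.0, 51.0], [595.0, 227.0, 52.0], [595.0, 237.0, 52.0], [680.0, 240.0, 52.0], [595.0, 233.0, 52.0], [595.0, 237.0, 52.0], [595.0, 229.0, 52.0], [595.0, 227.0, 52.0]]
[[326, 218], [333, 219], [313, 216], [312, 424], [322, 217], [314, 216], [330, 218], [334, 219]]
w2 43339 [ 42.  50.  69.  96. 112.]
[[643.0, 272.0, 42.0], [637.0, 272.0, 42.0], [645.0, 272.0, 42.0], [640.0, 272.0, 42.0], [640.0, 272.0, 43.0], [646.0, 272.0, 43.0], [642.0, 272.0, 43.0], [642.0, 272.0, 43.0]]
[[290, 324], [290, 310], [290, 329], [290, 317], [290, 319], [290, 333], [290, 322], [291, 323]]
[ 2.69365092e-01  6.09216689e-01  1.32474802e-01  1.09410169e+00
 -8.97408013e-05  1.79220328e+00] [640.0091998  259.65145557  39.80619998]
```

The tips really are about 41 mm short of the reported TCP: table, rest and handle heights all read true, and both finger views agree. So I'll open, go 40 mm deeper and close again.

Emit:
move_arm(rows=[0,0,0,0,0,0,0,0,0,0,0,0,0,0,0,0,0,0,0,0,0,0,0,0,0,0,0,0,0,0,0,0,0,0,0,0,0,0,0,0,0,0,0,0,0,0,0,0,0,0,0,0,0,0,0,0,10,0,0,0,0,0,20,0,0,0,0,0,30,0,0,0,0,0,37,0,0,0,0,0,40,0,0,0,0,0,40,0,0,0], gripper=85)

```text
time_s: 6.17
tool_pos: [638.8, 259.3, -2.0]
ee_rot: [-2.167, -2.273, 0.004]
contact_force: [-0.3, 0.1, 0.7]
width: 85.1
grasp_force: 0.0
```

```bash
python3 - <<'E'
from h import *
done([0,0,40,0,0,0])
E
```

```text
cmd [640.  260.1   0.9] meas [638.8 259.3  -2. ] rot err [ 0.003 -0.002 -0.   ] F [-0.3  0.1  0.7] w 85.1 g 0.0 q [ 0.27  0.64  0.08  1.01 -0.    1.79] t 6.17
```

Emit:
move_arm(rows=[0,0,0,0,0,0,0,0,0,0,0,0,0,0,0,0,0,0,0,0,0,0,0,0,0,0,0,0,0,0,0,0,0,0,0,0,0,0,0,0,0,0,0,0,0,0,0,0,0,0,0,0,0,0,0,0,0,0,0,0], gripper=0, squeeze=70)

```text
time_s: 7.0
tool_pos: [640.4, 259.8, 0.5]
ee_rot: [2.167, 2.274, 0.001]
contact_force: [-0.5, 0.2, 4.7]
width: 16.9
grasp_force: 68.6
```

```bash
python3 - <<'E'
from h import *
done([0,0,0,0,0,0])
E
```

```text
cmd [640.  260.1   0.9] meas [6.404e+02 2.598e+02 5.000e-01] rot err [-0.001 -0.001 -0.   ] F [-0.5  0.2  4.7] w 16.9 g 68.6 q [ 0.27  0.64  0.08  1.01 -0.    1.79] t 7.0
```

Emit:
move_arm(rows=[0,0,-10,0,0,0,0,0,-30,0,0,0,0,0,-60,0,0,0,0,0,-90,0,0,0,0,0,-130,0,0,0,0,0,-170,0,0,0,0,0,-200,0,0,0,0,0,-200,0,0,0])

```text
time_s: 7.67
tool_pos: [642.9, 260.5, 208.6]
ee_rot: [2.163, 2.27, 0.016]
contact_force: [0.8, -0.7, 0.3]
width: 16.8
grasp_force: 68.4
```

```bash
cat >> h.py <<'E'
def ins(M,yaw,s,tilt=35,back=75,dz=59):
    """tool pose with the collar face s mm out from the mouth M"""
    y=np.deg2rad(yaw);t=np.deg2rad(tilt);a=np.array([-np.sin(y)*np.cos(t),np.cos(y)*np.cos(t),np.sin(t)])
    r=toolrot(-a);return M+(back+s)*a+dz*r.as_matrix()[:,2],r
E
python3 - <<'E'
from h import *
done([0,0,-200,0,0,0])
p,r=ins(np.array([502.6,-78,150]),5.07,185);print(p,rel(p,r).round(3))
E
```

```text
cmd [640.1 259.8 200.9] meas [642.9 260.5 208.6] rot err [-0.012  0.001 -0.   ] F [ 0.8 -0.7  0.3] w 16.8 g 68.4 q [ 0.27  0.55  0.45  1.46 -0.    1.79] t 7.67
[480.78778783 167.85484943 250.79990284] [-8.41460e+01 -1.63495e+02 -5.00080e+01  1.20000e-02  6.09000e-01
 -3.90000e-02]
```

Emit:
move_arm(rows=[-14,-27,-20,0.002,0.1,-0.006,-28,-54,-50,0.004,0.2,-0.013,-42,-81,-50,0.006,0.3,-0.02,-56,-108,-50,0.008,0.4,-0.026,-70,-135,-50,0.01,0.5,-0.032,-84,-163.5,-50,0.012,0.609,-0.039,-84,-163.5,-50,0.012,0.609,-0.039,-84,-163.5,-50,0.012,0.609,-0.039,-84,-163.5,-50,0.012,0.609,-0.039,-84,-163.5,-50,0.012,0.609,-0.039])

```text
time_s: 8.5
tool_pos: [481.5, 168.6, 250.2]
ee_rot: [-1.78, -1.948, -0.56]
contact_force: [-0.4, 0.2, -0.7]
width: 17.1
grasp_force: 68.7
```

```bash
python3 - <<'E'
from h import *
done([-84,-163.5,-50,.012,.609,-.039])
a,d,P,K,V=cloud("top");b,d2,P2,K2,V2=cloud("scene")
np.savez("pre.npz",a=a,P=P,K=K,V=V,b=b,P2=P2,K2=K2,V2=V2)
cv2.imwrite("pics/pre.png",np.hstack([cv2.resize(a[180:280,280:380],(400,400),interpolation=2),cv2.resize(b[200:300,240:340],(400,400),interpolation=2)]))
E
```

```text
cmd [480.8 168.  250.8] meas [481.5 168.6 250.2] rot err [-0.    -0.002 -0.002] F [-0.4  0.2 -0.7] w 17.1 g 68.7 q [-0.21  0.22 -0.09  1.46  0.58  1.21] t 8.5
```

View pics/pre.png

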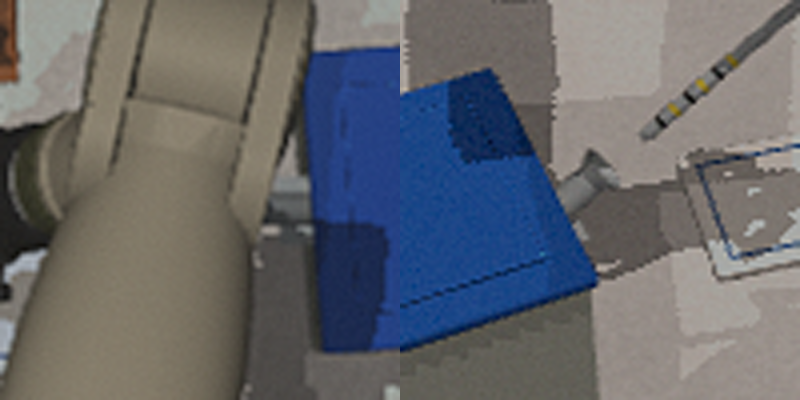

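The scene crop shows the rod tip at full-image pixel (302,233.8), pointing at the tube mouth, which is near (290,242.5). The top view is blocked by the arm. I'll compare these with the predicted projections.

```bash
python3 - <<'E'
from h import *
z=np.load("pre.npz");K,V,b,P=z["K2"],z["V2"],z["b"],z["P2"]
def pr(p): q=V[:3,:3]@p+V[:3,3];return (K@q/q[2])[:2].round(1)
M=np.array([502.6,-78,150]);p,r=cmd();a=r.as_matrix()[:,0];zt=r.as_matrix()[:,2]
ax=p-59*zt
for s in(75,140,180,225):print("rod x",s,pr(ax-s*a),(ax-s*a).round(0))
print("mouth",pr(M),"rim",[pr(M+18*v) for v in (r.as_matrix()[:,1],-r.as_matrix()[:,1],zt,-zt)],"exit mm per px",np.linalg.norm(V[:3,:3]@M+V[:3,3])/K[0,0])
# measure: rod pixels by cloud near line
H,S,Vv=cv2.split(cv2.cvtColor(b,cv2.COLOR_BGR2HSV));X,Y,Z=np.moveaxis(P,2,0)
d=P-ax;t=-(d@a);off=np.linalg.norm(d+t[...,None]*a,axis=-1)
m=(off<15)&(t>95)&(t<235);u=np.argwhere(m)[:,::-1];tt=t[m]
for lo in range(95,235,20):
    k=(tt>=lo)&(tt<lo+20)
    if k.any():print(lo,"pix",u[k].mean(0).round(1),"pred",pr(ax-tt[k].mean()*a),"off",((d+t[...,None]*a)[m][k]@r.as_matrix()).mean(0).round(1))
print("tmax",np.percentile(tt,[97,100]))
# tube
d=P-M;s=d@a;off=d-s[...,None]*a;m=(np.linalg.norm(off,axis=-1)<24)&(s<6)&(s>-40)
for lo in(-40,-30,-20,-10,-5,0):
    k=m&(s>=lo)&(s<lo+(10 if lo<-10 else 5));print("tube",lo,k.sum(),np.argwhere(k).mean(0)[::-1].round(1),"pred",pr(M+s[k].mean()*a),(off[k]@r.as_matrix()).mean(0).round(1))
E
```

```text
rod x 75 [342.  197.4] [489.  73. 256.]
rod x 140 [323.8 213. ] [494.  20. 219.]
rod x 180 [312.8 222.5] [497. -13. 196.]
rod x 225 [300.6 232.9] [500. -49. 170.]
mouth [291.1 241. ] rim [array([293.5, 245.4]), array([288.8, 236.7]), array([294.8, 243.6]), array([287.4, 238.5])] exit mm per px 2.7727412454491867
95 pix [333.6 205.2] pred [333.4 204.8] off [ 0.   4.1 -2.8]
115 pix [328.2 209.9] pred [328.1 209.4] off [ 0.   4.3 -2.7]
135 pix [322.5 214.5] pred [322.5 214.1] off [ 0.   4.2 -3.4]
155 pix [317.  219.2] pred [317.1 218.8] off [ 0.   4.5 -3.8]
175 pix [311.4 224.1] pred [311.4 223.6] off [ 0.   4.6 -3.5]
195 pix [305.8 229.1] pred [305.8 228.5] off [ 0.   4.9 -3.3]
215 pix [301.6 232.2] pred [301.8 231.9] off [ 0.   3.6 -3.5]
tmax [221.05589465 227.2638577 ]
tube -40 24 [281.3 249.5] pred [282.  248.9] [ 0.   6.6 -7.1]
tube -30 29 [283.9 247.4] pred [284.5 246.7] [ 0.   7.2 -7.6]
tube -20 25 [286.4 245.2] pred [287.1 244.5] [ 0.   7.2 -7.7]
tube -10 26 [289.  243.3] pred [289.2 242.7] [ 0.   4.6 -3.6]
tube -5 28 [289.9 241.7] pred [290.2 241.8] [ 0.   0.7 -1.9]
tube 0 0 [nan nan] pred [nan nan] [nan nan nan]<stdin>:19: RuntimeWarning: Mean of empty slice.
  ret = um.true_divide(
  ret = ret.dtype.type(ret / rcount)
```

The rod matches its prediction to half a pixel and lines up with the tube, so I'll insert step by step along the tool's -x and watch the force.

Emit:
move_arm(rows=[-15,0,0,0,0,0,-30,0,0,0,0,0,-40,0,0,0,0,0,-48,0,0,0,0,0,-56,0,0,0,0,0,-64,0,0,0,0,0,-70,0,0,0,0,0,-70,0,0,0,0,0,-70,0,0,0,0,0])

```text
time_s: 9.35
tool_pos: [485.9, 110.6, 209.8]
ee_rot: [-1.781, -1.944, -0.56]
contact_force: [-0.1, 0.3, -0.4]
width: 17.2
grasp_force: 68.7
```

```bash
python3 - <<'E'
from h import *
done([-70,0,0,0,0,0]);o=get_obs();r=cmd()[1];print("F tool",r.inv().apply(o["contact_force"]),r.inv().apply(o["torque"]))
E
```

```text
cmd [485.8 110.9 210.7] meas [485.9 110.6 209.8] rot err [-0.    -0.001  0.001] F [-0.1  0.3 -0.4] w 17.2 g 68.7 q [-0.32  0.28 -0.12  1.44  0.55  1.08] t 9.35
F tool [ 0.03681163 -0.08119258  0.46100683] [ 0.00278319 -0.52455462  0.03720006]
```

Emit:
move_arm(rows=[-15,0,0,0,0,0,-30,0,0,0,0,0,-45,0,0,0,0,0,-60,0,0,0,0,0,-75,0,0,0,0,0,-85,0,0,0,0,0,-95,0,0,0,0,0,-100,0,0,0,0,0,-100,0,0,0,0,0,-100,0,0,0,0,0])

```text
time_s: 10.18
tool_pos: [493.1, 29.0, 152.6]
ee_rot: [-1.781, -1.944, -0.56]
contact_force: [0.4, -0.6, -1.3]
width: 17.1
grasp_force: 68.7
```

```bash
python3 - <<'E'
from h import *
done([-100,0,0,0,0,0]);o=get_obs();r=cmd()[1];print("F tool",r.inv().apply(o["contact_force"]),r.inv().apply(o["torque"]))
E
```

```text
cmd [493.   29.2 153.3] meas [493.1  29.  152.6] rot err [-0.    -0.001  0.   ] F [ 0.4 -0.6 -1.3] w 17.1 g 68.7 q [-0.46  0.38 -0.13  1.41  0.51  0.93] t 10.18
F tool [-1.29379018  0.35124262  0.67490676] [ 0.00949157 -0.60552698 -0.02304787]
```

Emit:
move_arm(rows=[-4,0,0,0,0,0,-8,0,0,0,0,0,-11,0,0,0,0,0,-13,0,0,0,0,0,-15,0,0,0,0,0,-15,0,0,0,0,0,-15,0,0,0,0,0])

```text
time_s: 10.77
tool_pos: [494.0, 18.5, 145.3]
ee_rot: [-1.779, -1.943, -0.563]
contact_force: [-0.3, 5.6, 4.9]
width: 17.0
grasp_force: 68.9
```

```bash
python3 - <<'E'
from h import *
done([-15,0,0,0,0,0]);o=get_obs();r=cmd()[1];print("F tool",r.inv().apply(o["contact_force"]),r.inv().apply(o["torque"]))
E
```

```text
cmd [494.1  17.  144.7] meas [494.   18.5 145.3] rot err [-0.001  0.002 -0.   ] F [-0.3  5.6  4.9] w 17.0 g 68.9 q [-0.48  0.4  -0.12  1.41  0.51  0.91] t 10.77
F tool [ 7.39515815  0.19117736 -0.78513491] [-0.05857194  0.91606093 -0.01068422]
```

Emit:
move_arm(rows=[-2,0,0,0,0,0,-3,0,0,0,0,0,-3,0,0,0,0,0,-3,0,0,0,0,0,-3,0,0,0,0,0,-3,0,0,0,0,0,-3,0,0,0,0,0,-3,0,0,0,0,0,-3,0,0,0,0,0,-3,0,0,0,0,0,-3,0,0,0,0,0,-3,0,0,0,0,0,-3,0,0,0,0,0,-3,0,0,0,0,0,-3,0,0,0,0,0,-3,0,0,0,0,0,-3,0,0,0,0,0,-3,0,0,0,0,0])

```text
time_s: 12.27
tool_pos: [494.0, 18.6, 145.5]
ee_rot: [-1.776, -1.94, -0.568]
contact_force: [-1.1, 13.5, 13.6]
width: 16.6
grasp_force: 69.1
```

```bash
python3 - <<'E'
from h import *
done([-3,0,0,0,0,0]);o=get_obs();r=cmd()[1];print("F tool",r.inv().apply(o["contact_force"]),r.inv().apply(o["torque"]))
b,_=read_camera("scene");cv2.imwrite("pics/home.png",cv2.resize(b[190:270,260:360],(800,600)[:2],interpolation=2))
E
```

```text
cmd [494.3  14.5 143. ] meas [494.   18.6 145.5] rot err [-0.001  0.007 -0.001] F [-1.1 13.5 13.6] w 16.6 g 69.1 q [-0.48  0.4  -0.12  1.41  0.51  0.9 ] t 12.27
F tool [18.86993989  0.05226422 -3.35378102] [-0.0310183   2.80705159  0.01787608]
```

View pics/home.png

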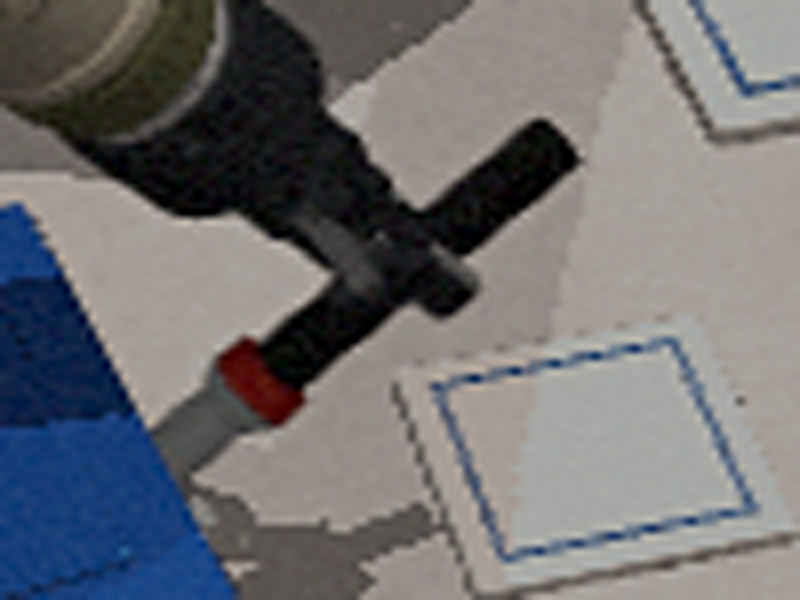

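The collar sits flush on the tube's rim (collar at crop (260,380), bell right behind it) and the gripper is clear of the lid. It has held about 1.5 s under 19 N. Now I draw it straight out.

Emit:
move_arm(rows=[5,0,0,0,0,0,15,0,0,0,0,0,30,0,0,0,0,0,45,0,0,0,0,0,60,0,0,0,0,0,75,0,0,0,0,0,90,0,0,0,0,0,105,0,0,0,0,0,120,0,0,0,0,0,135,0,0,0,0,0,150,0,0,0,0,0,165,0,0,0,0,0,180,0,0,0,0,0,190,0,0,0,0,0,200,0,0,0,0,0,200,0,0,0,0,0,200,0,0,0,0,0])

```text
time_s: 13.73
tool_pos: [479.7, 178.1, 256.9]
ee_rot: [-1.78, -1.947, -0.56]
contact_force: [-0.3, 0.0, -2.0]
width: 17.1
grasp_force: 68.7
```

```bash
python3 - <<'E'
from h import *
done([200,0,0,0,0,0])
# final: rod level, tip over tile centre, axis 115 above table
rod=np.array([0.0,-1,0]);r=toolrot(rod);tip=np.array([447.5,71.5,115.]);
p=tip-225*rod+59*r.as_matrix()[:,2];print(p,rel(p+[0,0,60],r).round(3))
E
```

```text
cmd [479.9 177.8 257.7] meas [479.7 178.1 256.9] rot err [ 0.    -0.002 -0.001] F [-0.3  0.  -2. ] w 17.1 g 68.7 q [-0.19  0.21 -0.08  1.46  0.58  1.23] t 13.73
[447.5 296.5  56. ] [ 1.80230e+01 -2.18610e+01  1.85497e+02 -2.70000e-02 -6.10000e-01
  8.50000e-02]
```

Emit:
move_arm(rows=[3,-3.5,30,-0.004,-0.1,0.014,6,-7,60,-0.009,-0.2,0.028,9,-11,90,-0.013,-0.3,0.042,12,-14.5,120,-0.018,-0.4,0.056,15,-18,150,-0.022,-0.5,0.07,18,-22,185,-0.027,-0.61,0.085,18,-22,185,-0.027,-0.61,0.085,18,-22,185,-0.027,-0.61,0.085,18,-22,185,-0.027,-0.61,0.085])

```text
time_s: 14.48
tool_pos: [446.6, 296.0, 114.2]
ee_rot: [2.219, 2.223, -0.004]
contact_force: [0.9, -0.1, -0.7]
width: 17.0
grasp_force: 68.6
```

Emit:
move_arm(rows=[0,0,15,0,0,0,0,0,30,0,0,0,0,0,45,0,0,0,0,0,54,0,0,0,0,0,54,0,0,0,0,0,54,0,0,0,0,0,54,0,0,0,0,0,54,0,0,0])

```text
time_s: 15.15
tool_pos: [448.6, 295.7, 62.5]
ee_rot: [2.221, 2.219, 0.002]
contact_force: [0.4, -0.3, -0.6]
width: 17.0
grasp_force: 68.6
```

```bash
python3 - <<'E'
from h import *
done([18,-22,185,-.027,-.61,.085]);done([0,0,54,0,0,0])
b,d,P,K,V=cloud("scene");cv2.imwrite("pics/end.png",b[130:310,280:520].repeat(3,0).repeat(3,1))
p,r=cmd();a=r.as_matrix()[:,0];ax=p-59*r.as_matrix()[:,2];d=P-ax;t=-(d@a);off=d+t[...,None]*a
m=(np.linalg.norm(off,axis=-1)<25)&(t>95)&(t<245)
for lo in range(95,245,25):
    k=m&(t>=lo)&(t<lo+25);print(lo,k.sum(),P[k].mean(0).round(1) if k.any() else '')
print("pred tip",ax-225*a,"tmax",t[m].max())
E
```

```text
cmd [447.4 296.2 116.4] meas [448.6 295.7  62.5] rot err [-0.002 -0.     0.001] F [ 0.4 -0.3 -0.6] w 17.0 g 68.6 q [ 0.43  0.31 -0.28  0.97 -0.    2.01] t 15.15
cmd [447.4 296.2  62.4] meas [448.6 295.7  62.5] rot err [-0.002 -0.     0.001] F [ 0.4 -0.3 -0.6] w 17.0 g 68.6 q [ 0.43  0.31 -0.28  0.97 -0.    2.01] t 15.15
95 28 [451.5 187.6 123.7]
120 23 [451.3 163.1 123.9]
145 27 [452.  139.1 124.4]
170 28 [451.7 113.9 123.9]
195 27 [451.8  88.6 124.1]
220 9 [452.1  71.4 125.5]
pred tip [447.44712501  71.18515154 121.38612672] tmax 230.10889674240892
```

View pics/end.png

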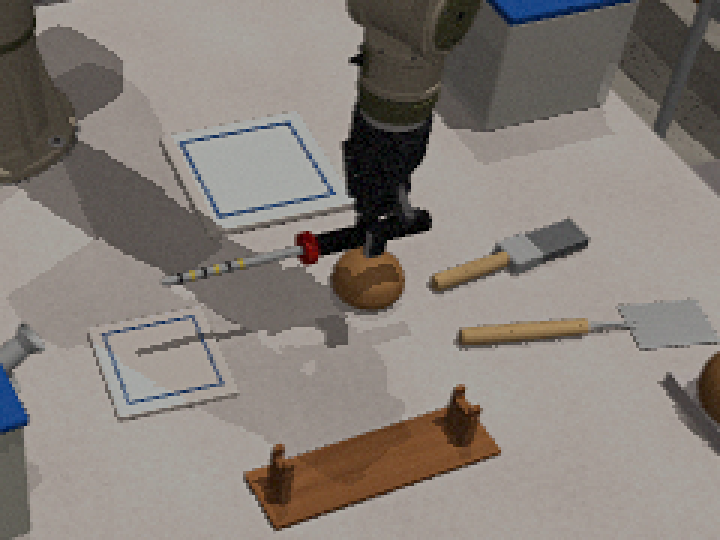

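The rod is level, with its tip at about (447, 71, 121) mm over the small white tile. The gripper is clear of the roll and nothing has been disturbed, so I'm handing in.

```bash
python3 -c "
from plant import *
print(finish_job())"
```

```text
the job is handed in; nothing more can be done
None
```

The job is handed in (no verdict was returned): the gauge sat fully home for about 1.5 s, was drawn right out, and ended held level and still, its tip about 120 mm above the table over the small white tile, with nothing else seen to move.

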